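# Make up the gluing kit and the survey kit

### The job

Make up the two kits from the things standing about on the desk: the glue bottle, the roll of masking tape and the steel weight are the gluing kit and go into the tray with three bays; the tape measure and the laser distance meter are the survey kit and go into the tray with two bays. Put one thing in each bay, set down gently and resting flat on the bay's floor, the same way up as it is now. Leave the pin jar, the stapler and the pencil mug where they are.

Things in the scene. Friction and masses are not known exactly. Their poses are not given: they have to be found in the camera images.
- bottle_mid (a point): Small white plastic glue bottle standing upright, with a paper label and a slim grey nozzle: body 38 mm in diameter, straight up to 62 mm, 92 mm tall in all; about 80 g. The point is on its axis half-way up, 46 mm above its foot; z along the bottle to the nozzle.
- tape_mid (a point): Roll of beige masking tape lying flat, its hole upward: 58 mm in diameter, 38 mm high, hole 28 mm in diameter. The point is at its centre, 19 mm above its underside; z is the roll's axis, up.
- weight_mid (a point): Round bare-steel weight for holding down glued parts: body 48 mm in diameter and 40 mm high, with a small knob (16 mm in diameter) on top that makes it 54 mm tall; about 0.57 kg. The point is on its axis half-way up, 27 mm above its underside; z up. It can be gripped round its body.
- measure_mid (a point): Pocket tape measure, black case with round grey discs on its sides, standing on its narrow base: 62 mm long (x), 30 mm thick (y), 58 mm tall (z); the blade's steel hook sticks out 4 mm low at the +x end. The point is at its centre, 29 mm above its base.
- laser_mid (a point): Laser distance meter, a grey hand-held bar lying on its back with screen and keys upward: 100 mm long (x), 36 mm wide (y), 28 mm high (z). The point is at its centre, 14 mm above its underside; x points to the screen's end.
- tray3: Shallow plywood kit tray with three equal bays in a row along its x axis, 274 x 128 mm, 18 mm high. Walls, dividers and floor are 4 mm thick; dividers are as high as the rim (18 mm). Each bay measures 86 mm along x by 120 mm along y; the bay centres lie at -90, 0 and +90 mm along x, 0 along y. It does not move. Origin: centre of its underside, on the desk (the bays' floor is 4 mm above it); z up.
- tray2: Shallow plywood kit tray with two equal bays in a row along its x axis, 184 x 128 mm, 18 mm high. Walls, dividers and floor are 4 mm thick; dividers are as high as the rim (18 mm). Each bay measures 86 mm along x by 120 mm along y; the bay centres lie at -45 and +45 mm along x, 0 along y. It does not move. Origin: centre of its underside, on the desk (the bays' floor is 4 mm above it); z up.
- pinjar_mid (a point): Bystander: small clear jar of pins with a black lid, 45 mm in diameter, 47 mm tall, standing among the stock. The point is at its centre, half-way up.
- stapler_mid (a point): Bystander: black desk stapler with a steel base, about 122 x 34 mm, 56 mm high, its length along x. The point is on its middle, 24 mm up.
- mug_mid (a point): Bystander: white mug holding pencils, 76 mm in diameter, 88 mm tall, pencils up to 152 mm high, handle at +y reaching 65 mm from the axis. The point is on its axis, half-way up the mug (44 mm).
Not all that is in view belongs to the job. What is shaped like the part that bears bottle_mid but pink is not meant.

How it is judged (in metres and radians):
At the end, for the whole second after the job is handed in: Bottle, tape roll and weight each alone in a bay of the three-bay tray, tape measure and laser meter each alone in a bay of the two-bay tray: centre inside the bay, on its floor (height within 4 mm), same way up as at the start (within 0.12 rad), at rest (below 0.02 m/s, 0.2 rad/s) (y of bottle_mid in the frame of tray3 between -0.062 and 0.062 m and z of bottle_mid in the frame of tray3 between 0.046 and 0.054 m and angle between each of bottle_mid, tape_mid, weight_mid, measure_mid, laser_mid's own z axis and vertical below 0.12 rad and linear speed of each of bottle, tape, weight, measure, laser below 0.02 m/s and angular speed of each of bottle, tape, weight, measure, laser below 0.2 rad/s and y of tape_mid in the frame of tray3 between -0.062 and 0.062 m and z of tape_mid in the frame of tray3 between 0.019 and 0.027 m and y of weight_mid in the frame of tray3 between -0.062 and 0.062 m and z of weight_mid in the frame of tray3 between 0.027 and 0.035 m and y of measure_mid in the frame of tray2 between -0.062 and 0.062 m and z of measure_mid in the frame of tray2 between 0.029 and 0.037 m and y of laser_mid in the frame of tray2 between -0.062 and 0.062 m and z of laser_mid in the frame of tray2 between 0.014 and 0.022 m and (x of bottle_mid in the frame of tray3 between -0.133 and -0.047 m or x of tape_mid in the frame of tray3 between -0.133 and -0.047 m or x of weight_mid in the frame of tray3 between -0.133 and -0.047 m) and (x of bottle_mid in the frame of tray3 between -0.043 and 0.043 m or x of tape_mid in the frame of tray3 between -0.043 and 0.043 m or x of weight_mid in the frame of tray3 between -0.043 and 0.043 m) and (x of bottle_mid in the frame of tray3 between 0.047 and 0.133 m or x of tape_mid in the frame of tray3 between 0.047 and 0.133 m or x of weight_mid in the frame of tray3 between 0.047 and 0.133 m) and (x of measure_mid in the frame of tray2 between -0.088 and -0.002 m or x of laser_mid in the frame of tray2 between -0.088 and -0.002 m) and (x of measure_mid in the frame of tray2 between 0.002 and 0.088 m or x of laser_mid in the frame of tray2 between 0.002 and 0.088 m)); the robot touches nothing.
It fails at once if one of the five things is dropped or thrown (faster than 0.8 m/s while no finger touches it: a fall of more than about 30 mm) ((linear speed of bottle above 0.8 m/s and contact force between the fingers and bottle below 0.01 N) or (linear speed of tape above 0.8 m/s and contact force between the fingers and tape below 0.01 N) or (linear speed of weight above 0.8 m/s and contact force between the fingers and weight below 0.01 N) or (linear speed of measure above 0.8 m/s and contact force between the fingers and measure below 0.01 N) or (linear speed of laser above 0.8 m/s and contact force between the fingers and laser below 0.01 N)).
It fails at once if the pin jar is moved more than 20 mm or tipped (distance of pinjar_mid from where it was at the start of the episode above 0.02 m or angle between pinjar_mid's own z axis and vertical above 0.25 rad).
It fails at once if the stapler is moved more than 20 mm or tipped (distance of stapler_mid from where it was at the start of the episode above 0.02 m or angle between stapler_mid's own z axis and vertical above 0.25 rad).
It fails at once if the pencil mug is moved more than 20 mm or tipped (distance of mug_mid from where it was at the start of the episode above 0.02 m or angle between mug_mid's own z axis and vertical above 0.25 rad).
It also fails if it takes over 133 s, if anything falls off the work surface, if the arm or the gripper's body presses on something with over 40 N, if the wrist force passes 120 N, or if a joint passes its speed limit or range.

### The arm

A 6-joint arm with a two-finger parallel gripper is mounted at the origin on the work surface. World frame = base frame: x ahead of the robot, y to its left, z up, the work surface at z = 0. Lengths are in m, angles in degrees, forces in N, time in s.
With the tool pointing down it reaches from about 0.4 to 0.825 m from the base axis. Payload 7 kg.
Tool frame: the origin (TCP) lies at the very end of the fingers, on their centre line; the grasp point (between the pads) lies 19 mm behind it (ctrl.grasp_offset is the distance from the TCP to the grasp point, in m); z points along the fingers, y is the line along which they close (so a half turn about z gives the same grasp; the last joint's range is limited). The gripper opens to 88 mm and grips with 3 to 60 N. Pads are 19 mm wide; open, the fingers measure 130 mm over their backs; the gripper's body (78 mm by 193 mm) begins 47 mm behind the grasp point.
Start: joints at [87.897, 20.546, 0.682, 0, -70.136, -16.507], TCP at [0.215, 0.64, 0.204] pointing down, gripper open.
Joint ranges: [-176.03, 176.03], [-82.01, 121.73], [-58.28, 71.71], [-173.87, 95.51], [-174.79, -0.11], [-173.66, 173.66]. Speed limits (degrees/s): [136.94, 136.94, 172.46, 180, 180, 180].

### API

Orientations are given as [roll, pitch, yaw] about the fixed x, y, z axes, in that order (R = Rz(yaw) Ry(pitch) Rx(roll)).
In Python, from plant import ctrl gives the robot as it stands. The module is installed in compiled form; this text tells all that it offers.
- The arm moves only by the tool jog_arm, never from a script. Its argument "plan" is a list that holds one entry, the list of rows, each a list of 7 numbers: the opening, from 0 (shut) to 1 (fully open), then the shift along the tool's x, y, z in m, then the turn, a rotation vector about the tool's x, y, z in degrees. A call has 1 to 20 rows; each row is the pose to reach, as a shift and turn from the pose commanded when the call began, along the tool's axes at that moment; what a row does not reach only later rows make up. A row lasts 1/8 s, in which the tool goes at most 62.5 mm and 10.7 degrees, less where a joint would pass 70% of its speed; a pose out of reach is approached as far as the arm can. A call with a gripper value outside its range is refused whole. The fingers move at their own pace and stop on an object; the grip force is fixed at half the most. Time passes only in rows, so rows that repeat a pose let the fingers close. It gives the time, the measured TCP pose, the force, the opening and the grip force at its end, in the units of the state.
- ctrl.get_obs(): the state, without advancing time (a new reading comes with each control period).
- ctrl.snapshot(name): name is "side" or "top"; returns a dict with "image" (480x640x3 uint8, red, green, blue), "vertical_fov" (degrees; the focal length in pixels is half the picture's height over the tangent of half this angle, whatever the lens; pixels are square), "cx", "cy" (the principal point, pixels), "R" (3x3) and "t" (3): a world point X has camera coordinates R X + t. Camera axes: x right, y down, z forward; pixel columns grow to the right and rows downward; lengths in m; the calibration is good to about 2 mm. A picture is of the moment at which its call begins. There is no depth.
- ctrl.close_job(): hands the job in; it is judged then, once.
The state is a dict: "clock": time; "joint_pos": joint angles; "qvel": joint speeds; "tau": joint torques, N m; "tool_pos": TCP position; "orientation": TCP orientation; "force": force on the tool from outside, world axes, zero at the start; "moment": the same for the moment, N m; "opening": finger opening in m; "gripper_force": force on a finger pad.
Only numpy, scipy, OpenCV 4.12 (cv2) and the standard library are available. Lean on these libraries where they do the work, as an engineer would, in place of code of your own. Each camera call takes 0.05 s, during which the arm holds its last target. There are 200 camera calls.

## Working session

There is one attempt and no reset: what is moved stays moved. The work goes in short steps, Python scripts to look and compute and a tool call to move; the robot and the scene stay as the last step left them, time stands still between calls to the robot, and variables do not carry over. Pictures are saved under pics/ and viewed, at most 14 in all, crops included, and the job is handed in when it is done.

Besides the shell and the picture viewer there is one more tool, called as a command line: name --argument value ..., lists and objects as JSON in quotes. jog_arm: Moves the arm, as the interface text tells. Its arguments: {"type":"object","properties":{"plan":{"type":"array","items":{"type":"array","items":{"type":"array","items":{"type":"number"}}}}},"required":["plan"]}

```bash
mkdir -p pics; cat > h.py <<'E'
import numpy as np, cv2
from plant import ctrl
def snap(n,f=None):
    s=ctrl.snapshot(n); s['f']=240/np.tan(np.radians(s['vertical_fov'])/2)
    if f: cv2.imwrite(f'pics/{f}.png',s['image'][:,:,::-1])
    return s
def ray(s,u,v,z):
    R=np.array(s['R']);t=np.array(s['t']);c=-R.T@t
    d=R.T@np.array([(u-s['cx'])/s['f'],(v-s['cy'])/s['f'],1])
    return c+d*(z-c[2])/d[2]
def proj(s,X):
    p=np.array(s['R'])@np.array(X)+np.array(s['t']); return [s['cx']+s['f']*p[0]/p[2],s['cy']+s['f']*p[1]/p[2]]
E
python3 - <<'E'
from h import *
for n in('top','side'):
    s=snap(n,n+'0'); R=np.array(s['R']);print(n,s['f'],s['cx'],s['cy'],-R.T@np.array(s['t']),R.round(3).tolist(),[k for k in s])
print(ctrl.get_obs(),ctrl.grasp_offset)
E
```

```text
top 485.58296076331914 326.1237296999914 241.28086715938542 [0.45507409 0.01121068 1.12157251] [[-0.001, -1.0, 0.027], [-0.995, -0.001, -0.101], [0.101, -0.027, -0.995]] ['image', 'vertical_fov', 'cx', 'cy', 'R', 't', 'f']
side 505.6940539578853 317.86499075560556 234.92364101628348 [ 0.18410942 -0.72106547  0.80034564] [[0.88, -0.475, 0.021], [-0.302, -0.592, -0.747], [0.367, 0.651, -0.664]] ['image', 'vertical_fov', 'cx', 'cy', 'R', 't', 'f']
{'clock': 0.1, 'joint_pos': array([ 8.78967378e+01,  2.05866036e+01,  6.39992371e-01, -1.69957256e-02,
       -7.01361322e+01, -1.65085339e+01]), 'qvel': array([-0.14078997, -0.05644641,  0.1997066 ,  0.04926894, -0.12801057,
       -0.06093763]), 'tau': array([-1.79305891e-03, -5.84162343e+01,  2.93750167e+01,  7.01559797e+00,
        1.01114748e-02, -4.79891276e-05]), 'tool_pos': array([0.2152943 , 0.63925628, 0.20293431]), 'orientation': array([ 1.79916127e+02, -8.19485972e-03, -1.86175765e+01]), 'force': array([ 0.36629661, -0.49025872, -0.19466641]), 'moment': array([ 0.0540947 , -0.03463485,  0.02147002]), 'gripper_force': 0.0, 'opening': 0.08736342722435743} 0.0188
```

View pics/top0.png

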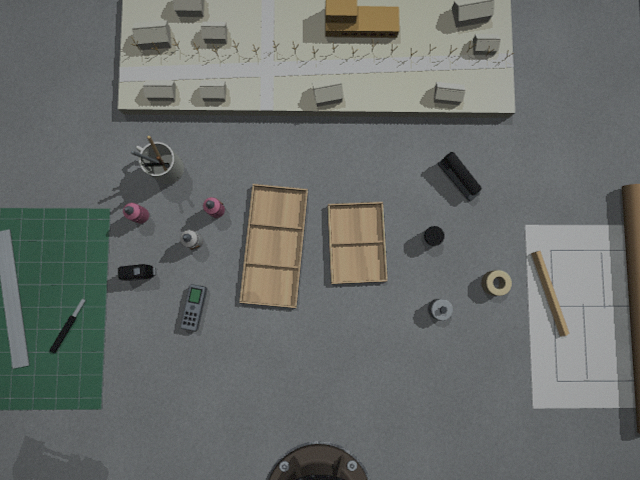

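View pics/side0.png

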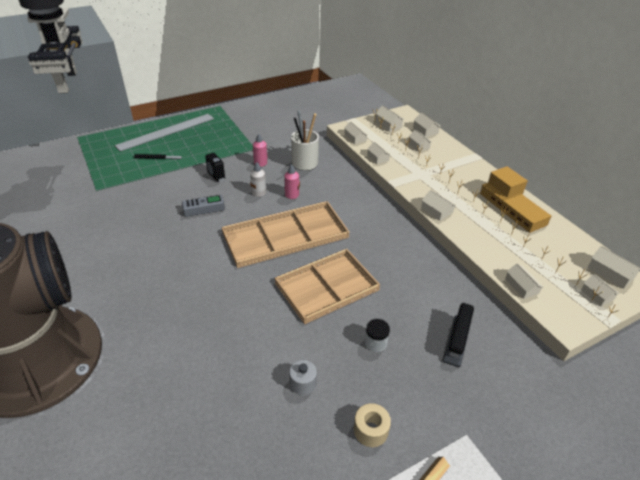

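Top view: white bottle at about (190,239). The pink bottles at (213,207) and (136,212) have the same shape but the wrong colour, so the white one at (190,239) is meant. Black tape measure (137,272), laser (194,308), tray3 (274,247), tray2 (357,243), steel weight (441,310), jar (433,236), tape roll (498,283; the other round items are the jar and the weight), stapler (461,176), mug (157,160). I'll confirm in enlarged crops.

```bash
python3 - <<'E'
import cv2
im=cv2.imread('pics/top0.png')
for n,(u,v,w,h) in dict(c1=(110,185,200,150),c2=(320,180,200,150)).items():
    cv2.imwrite(f'pics/{n}.png',cv2.resize(im[v:v+h,u:u+w],None,fx=4,fy=4,interpolation=cv2.INTER_CUBIC))
im=cv2.imread('pics/side0.png')[130:230,170:310]
cv2.imwrite('pics/c3.png',cv2.resize(im,None,fx=5,fy=5,interpolation=cv2.INTER_CUBIC))
E
```

```text
(no output)
```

View pics/c1.png

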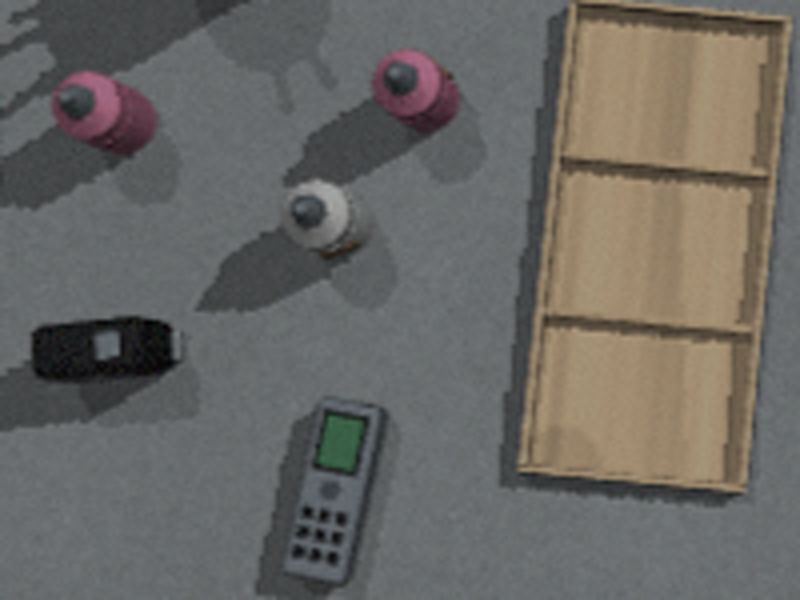

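View pics/c2.png

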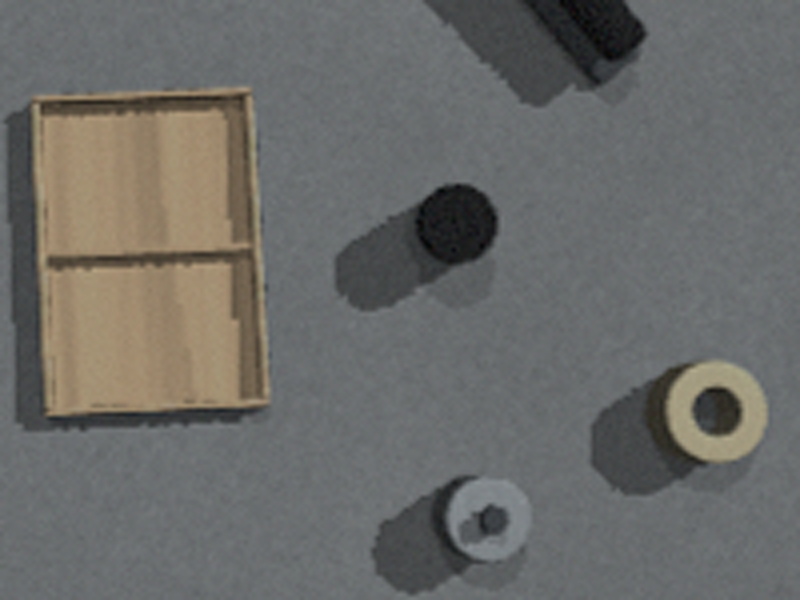

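View pics/c3.png

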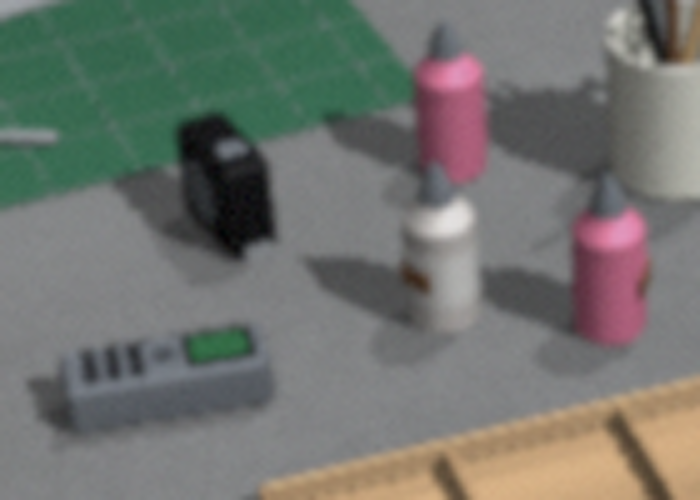

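The crops show one white bottle, at c1 (320,217), which confirms it against the two pink ones. The laser's screen end is up in the picture, and the measure's hook is at the right, c1 (178,344). The weight is at c2 (488,519) and the tape roll at c2 (717,412).

```bash
python3 - <<'E'
from h import *
T=snap('top')
P=lambda o,x,y,z: ray(T,o[0]+x/4-.4,o[1]+y/4-.4,z)[:2]
a=(110,185);b=(320,180)
r=lambda v:np.round(np.array(v)*1000,0).tolist()
print('bottle sh',r(P(a,320,216,.062)),'tip',r(P(a,304,205,.092)))
L=[P(a,*q,.028) for q in((318,397),(385,404),(350,584),(284,573))]
d=(L[0]+L[1]-L[2]-L[3])/2;print('laser',r(np.mean(L,0)),np.linalg.norm(d),np.linalg.norm(L[0]-L[1]),np.degrees(np.arctan2(d[1],d[0])))
print('meas left top',r(P(a,33,351,.058)),'right base',r(P(a,172,346,.0)),r(P(a,172,346,.03)),'hook',r(P(a,181,344,.005)),'edge',r(P(a,38,381,.058)),r(P(a,140,376,.058)))
for n,o,c in(('t3',a,((570,3),(790,18),(745,492),(518,470))),('t2',b,((33,97),(250,89),(269,404),(47,415)))):
    q=[P(o,*k,.018) for k in c]; d=(q[0]+q[1]-q[2]-q[3])/2;print(n,r(np.mean(q,0)),np.linalg.norm(d),np.linalg.norm(q[0]-q[1]),np.degrees(np.arctan2(d[1],d[0])))
print('weight',r(P(b,488,519,.04)),'tape',r(P(b,717,412,.038)),'jar',r(P(b,457,223,.047)))
print('pinks',r(P(a,400,87,.062)),r(P(a,90,108,.062)))
print('mug',r(ray(T,157,158,.088)),'stapler',[r(ray(T,*p,.05)) for p in((449,155),(477,190))])
S=snap('side'); print('side bottle shoulder c3(438,215)',r(ray(S,170+438/5,130+215/5,.062)),'weight c',r(ray(S,303,374,.04)),'tape',r(ray(S,373,419,.038)))
im=S['image'].astype(int); 
m=(im.max(2)<45).astype(np.uint8); m2=np.zeros_like(m);m2[145:190,195:232]=m[145:190,195:232]
print(cv2.boundingRect(m2), r(ray(S,170+190/5,130+215/5,.0)),'foot corners', r(ray(S,170+240/5,130+255/5,0)),r(ray(S,170+272/5,130+238/5,0)))
E
```

```text
bottle sh [568.0, 280.0] tip [571.0, 281.0]
laser [419.0, 277.0] 0.09919287731088954 0.03738302468972317 -9.543882729470912
meas left top [495.0, 434.0] right base [500.0, 378.0] [499.0, 368.0] hook [501.0, 371.0] edge [479.0, 430.0] [481.0, 376.0]
t3 [558.0, 101.0] 0.27008051225687635 0.1268466921250588 -5.305429031216018
t2 [565.0, -89.0] 0.182140300888131 0.1255568885431064 2.5339156788258252
weight [413.0, -274.0] tape [472.0, -406.0] jar [578.0, -259.0]
pinks [639.0, 239.0] [627.0, 407.0]
mug [740.0, 348.0, 88.0] stapler [[761.0, -297.0, 50.0], [681.0, -359.0, 50.0]]
side bottle shoulder c3(438,215) [568.0, 280.0, 62.0] weight c [410.0, -282.0, 40.0] tape [472.0, -408.0, 38.0]
(206, 153, 18, 28) [479.0, 425.0, 0.0] foot corners [491.0, 377.0, 0.0] [511.0, 384.0, 0.0]
```

```bash
cat >> h.py <<'E'
from scipy.spatial.transform import Rotation as Ro
def go(*tg):
    """print tool-axis shift (m) and z turn (deg) from the present pose for world targets (x,y,z mm, yaw)"""
    o=ctrl.get_obs(); R=Ro.from_euler('xyz',o['orientation'],degrees=True)
    print('now',o['clock'],(o['tool_pos']*1000).round(1),o['orientation'].round(1),'open',round(o['opening'],4),'grip',round(o['gripper_force'],1),'q',o['joint_pos'].round(0),'F',o['force'].round(1))
    for x,y,z,w in tg:
        d=R.inv().apply(np.array([x,y,z])/1000-o['tool_pos']); q=R.inv()*Ro.from_euler('xyz',[180,0,w],degrees=True)
        print((x,y,z,w),'shift',d.round(4),'turn',q.as_rotvec(degrees=True).round(1))
E
python3 -c "
from h import *
go((497,403,130,-87),(497,403,22,-87))"
```

```text
now 0.2 [215.3 639.4 203.2] [179.9  -0.  -18.6] open 0.0876 grip 0.0 q [ 88.  21.   1.  -0. -70. -17.] F [ 0.7 -0.3  0.3]
(497, 403, 130, -87) shift [0.3424 0.1341 0.0734] turn [ 0.  -0.  68.4]
(497, 403, 22, -87) shift [0.3424 0.134  0.1814] turn [ 0.  -0.  68.4]
```

jog_arm --plan '[[[1,0.057,0.022,0.012,0,0,10],[1,0.114,0.045,0.024,0,0,20],[1,0.171,0.067,0.036,0,0,30],[1,0.228,0.09,0.048,0,0,40],[1,0.285,0.112,0.06,0,0,50],[1,0.342,0.134,0.073,0,0,60],[1,0.342,0.134,0.073,0,0,68.4],[1,0.342,0.134,0.073,0,0,68.4],[1,0.342,0.134,0.073,0,0,68.4],[1,0.342,0.134,0.073,0,0,68.4]]]'

```text
clock: 1.45
tool_pos: [0.4962, 0.4044, 0.131]
orientation: [-180.0, 0.0, -86.8]
force: [0.5, 0.7, -1.2]
opening: 0.0878
gripper_force: 0.0
```

```bash
python3 -c "
from h import *
go((497,403,130,-87),(497,403,22,-87))
a=snap('top')['image'][200:350,60:260,::-1];b=snap('side')['image'][60:210,120:320,::-1]
cv2.imwrite('pics/m1.png',cv2.resize(np.vstack([a,b]),None,fx=2,fy=2,interpolation=cv2.INTER_CUBIC))"
```

```text
now 1.45 [496.2 404.4 131. ] [-180.     0.   -86.8] open 0.0878 grip 0.0 q [ 57.  20. -10.  -0. -60. -53.] F [ 0.5  0.7 -1.2]
(497, 403, 130, -87) shift [ 0.0014 -0.0007  0.001 ] turn [-0.   0.   0.2]
(497, 403, 22, -87) shift [ 0.0014 -0.0007  0.109 ] turn [-0.   0.   0.2]
```

View pics/m1.png

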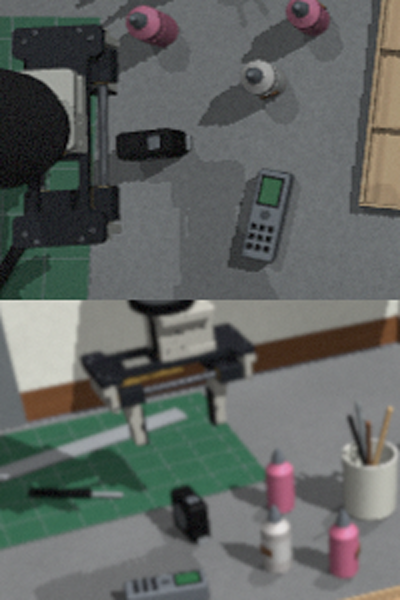

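The gripper looks offset from the measure: in the side view the fingertips are at about (190,130) and (229,120). I'll compare that with the projected TCP.

```bash
python3 -c "
from h import *
o=ctrl.get_obs();print(o['qvel'],o['tool_pos'])
for n in('top','side'):
    s=snap(n)
    for x,y,z in ((497-44,404,131),(497+44,404,131),(497,404,131),(497,404,240),(497,403,29),(497,450,131)): print(n,(x,y,z),np.round(proj(s,np.array([x,y,z])/1000)))
    print('tip rays',[ray(s,*p,.131).round(3).tolist() for p in((190,130),(229,120),(117,230),(117,315))])
im=snap('top')['image'][180:380,0:200,::-1]
cv2.imwrite('pics/m2.png',cv2.resize(im,None,fx=3,fy=3,interpolation=cv2.INTER_CUBIC))
"
```

```text
[-0.19614652  0.0323478   0.06256496  0.05134478  0.09343951 -0.25163008] [0.49627705 0.40422261 0.13099755]
top (453, 404, 131) [117. 292.]
top (541, 404, 131) [119. 248.]
top (497, 404, 131) [118. 270.]
top (497, 404, 240) [ 94. 267.]
top (497, 403, 29) [137. 272.]
top (497, 450, 131) [ 95. 270.]
tip rays [[0.788, 0.268, 0.131], [0.81, 0.188, 0.131], [0.578, 0.41, 0.131], [0.407, 0.403, 0.131]]
side (453, 404, 131) [194. 137.]
side (541, 404, 131) [227. 129.]
side (497, 404, 131) [211. 133.]
side (497, 404, 240) [206.  93.]
side (497, 403, 29) [216. 167.]
side (497, 450, 131) [205. 125.]
tip rays [[0.454, 0.442, 0.131], [0.562, 0.446, 0.131], [0.205, 0.129, 0.131], [0.159, -0.09, 0.131]]
```

View pics/m2.png

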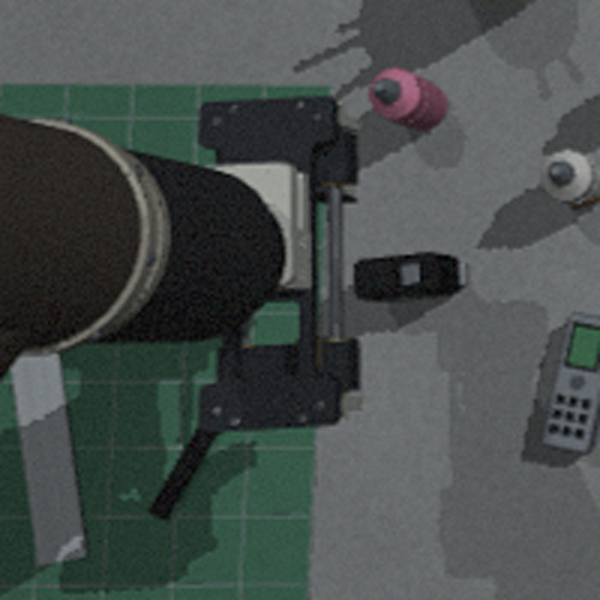

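It is mostly parallax: the TCP projects to (118,270) in the top view, which matches. I'll descend round the measure and check from the side.

jog_arm --plan '[[[1,0.001,-0.001,0.03,0,0,0],[1,0.001,-0.001,0.06,0,0,0],[1,0.001,-0.001,0.08,0,0,0],[1,0.001,-0.001,0.095,0,0,0],[1,0.001,-0.001,0.108,0,0,0],[1,0.001,-0.001,0.108,0,0,0],[1,0.001,-0.001,0.108,0,0,0]]]'

```text
clock: 2.58
tool_pos: [0.4982, 0.403, 0.0234]
orientation: [-180.0, 0.0, -87.0]
force: [0.5, -0.6, -0.5]
opening: 0.0874
gripper_force: 0.0
```

```bash
python3 -c "
from h import *
go()
b=snap('side')['image'][90:210,140:300,::-1]
cv2.imwrite('pics/m3.png',cv2.resize(b,None,fx=5,fy=5,interpolation=cv2.INTER_CUBIC))"
```

```text
now 2.575 [498.2 403.   23.4] [-180.    0.  -87.] open 0.0874 grip 0.0 q [ 56.  27. -16.   0. -48. -53.] F [ 0.5 -0.6 -0.5]
```

View pics/m3.png

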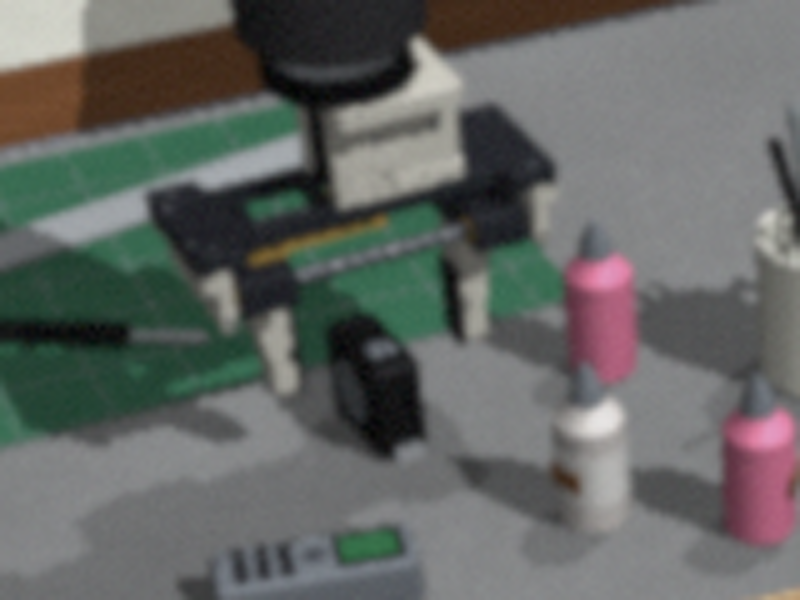

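```bash
python3 -c "
from h import *
s=snap('side')
for p in((453,403,23),(541,403,23),(497,403,23),(497,403,58),(497,403,0)): print(p,np.round(proj(s,np.array(p)/1000),1))
for z in(.023,.04): print(z,[ray(s,*p,z).round(3).tolist() for p in((197,168.4),(235,157.6))])
t=snap('top')
m=lambda im:(im.max(2)<60)
print([np.round(proj(t,np.array(p)/1000),1) for p in((453,403,23),(541,403,23))])
im=t['image'][180:380,0:240,::-1]
cv2.imwrite('pics/m4.png',cv2.resize(im,None,fx=3,fy=3,interpolation=cv2.INTER_CUBIC))
"
```

```text
(453, 403, 23) [200.2 172.6]
(541, 403, 23) [231.4 164.3]
(497, 403, 23) [216.  168.4]
(497, 403, 58) [214.5 157.3]
(497, 403, 0) [216.9 175.4]
0.023 [[0.452, 0.426, 0.023], [0.562, 0.43, 0.023]]
0.04 [[0.446, 0.401, 0.04], [0.554, 0.404, 0.04]]
[array([137.2, 291.7]), array([138.7, 252.3])]
```

View pics/m4.png

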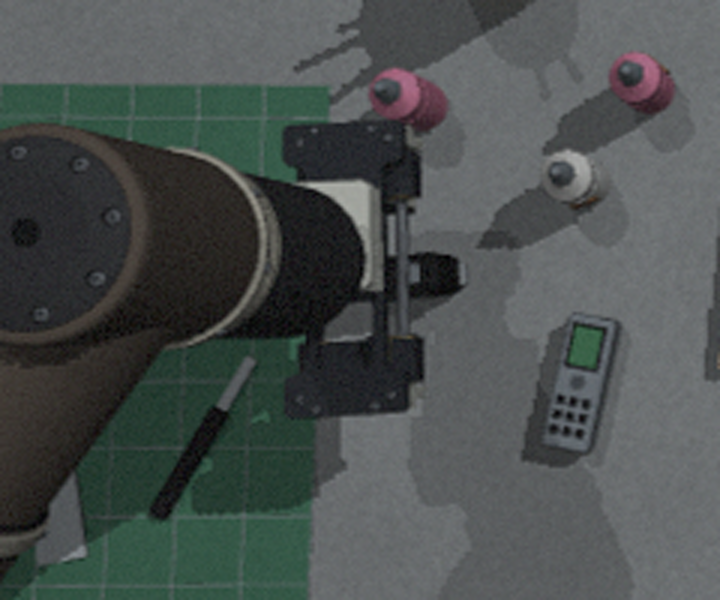

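```bash
python3 -c "
from h import *
s=snap('side');t=snap('top')
def tri(a,b):
    M=[];r=[]
    for c,p in((t,a),(s,b)):
        P=np.hstack([c['R'],np.array(c['t'])[:,None]]);x=(p[0]-c['cx'])/c['f'];y=(p[1]-c['cy'])/c['f']
        M+=[x*P[2]-P[0],y*P[2]-P[1]]
    M=np.array(M);X=np.linalg.lstsq(M[:,:3],-M[:,3],rcond=None)[0];return X.round(3),np.round(np.array(proj(t,X))-a,1)
print('outer near',tri((138.5,312),(186,156)),'outer far',tri((138.5,226),(249,137)))
# black plate corners, top m4/3 , side m3/5
print('rod ends', tri((134,248),(140+462/5,90+230/5)), tri((134,292),(140+300/5,90+273/5)))
print('plate near back corner',tri((95,180+415/3),(140+152/5,90+195/5)),'near front',tri((139,180+405/3),(140+240/5,90+312/5)))
print('plate far front',tri((139,180+125/3),(140+552/5,90+170/5)))
a=np.vstack([snap('side')['image'][115:185,180:260,::-1]])
cv2.imwrite('pics/m5.png',cv2.resize(a,None,fx=8,fy=8,interpolation=cv2.INTER_CUBIC))
"
```

```text
outer near (array([0.414, 0.369, 0.106]), array([ 0.3, -1.1])) outer far (array([0.588, 0.374, 0.111]), array([-0.1,  0.3]))
rod ends (array([0.543, 0.376, 0.125]), array([ 0.1, -0.4])) (array([0.454, 0.372, 0.125]), array([ 0.3, -0.9]))
plate near back corner (array([0.403, 0.438, 0.149]), array([ 0.2, -0.8])) near front (array([0.414, 0.361, 0.121]), array([ 1.2, -3.6]))
plate far front (array([0.59 , 0.357, 0.157]), array([-0.3,  0.9]))
```

View pics/m5.png

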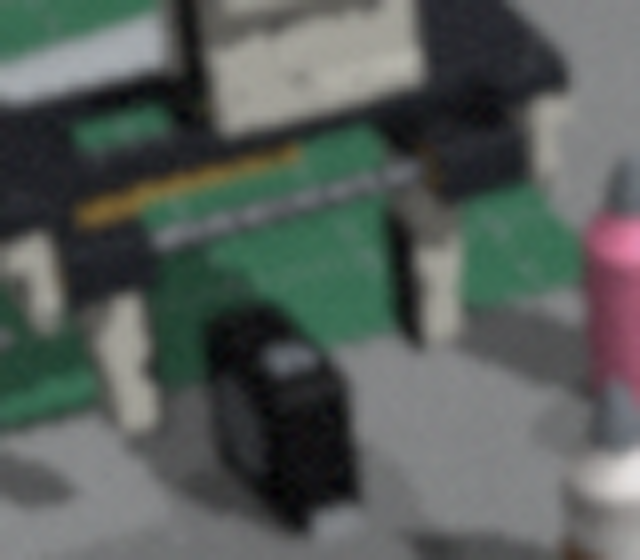

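Triangulation puts the gripper body about 18 mm higher than the reported TCP implies, though it is correct laterally (y about 0.40). I'll check the height by creeping toward the desk while watching the force.

jog_arm --plan '[[[1,0,0,0.005,0,0,0],[1,0,0,0.01,0,0,0],[1,0,0,0.015,0,0,0],[1,0,0,0.018,0,0,0],[1,0,0,0.02,0,0,0],[1,0,0,0.02,0,0,0],[1,0,0,0.02,0,0,0]]]'

```text
clock: 3.75
tool_pos: [0.4979, 0.4027, 0.0029]
orientation: [-180.0, 0.0, -87.0]
force: [-0.0, -1.1, -0.6]
opening: 0.0879
gripper_force: 0.0
```

```bash
python3 -c "
from h import *
go()
s=snap('side')
for p in((453,393,3),(541,393,3),(453,393,20)): print(p,np.round(proj(s,np.array(p)/1000),1))
b=s['image'][100:190,180:260,::-1]
cv2.imwrite('pics/m6.png',cv2.resize(b,None,fx=6,fy=6,interpolation=cv2.INTER_CUBIC))"
```

```text
now 3.75 [497.9 402.7   2.9] [-180.    0.  -87.] open 0.0879 grip 0.0 q [ 56.  28. -17.   0. -45. -53.] F [-0.  -1.1 -0.6]
(453, 393, 3) [202.4 180.7]
(541, 393, 3) [233.4 172.2]
(453, 393, 20) [201.6 175.4]
```

View pics/m6.png

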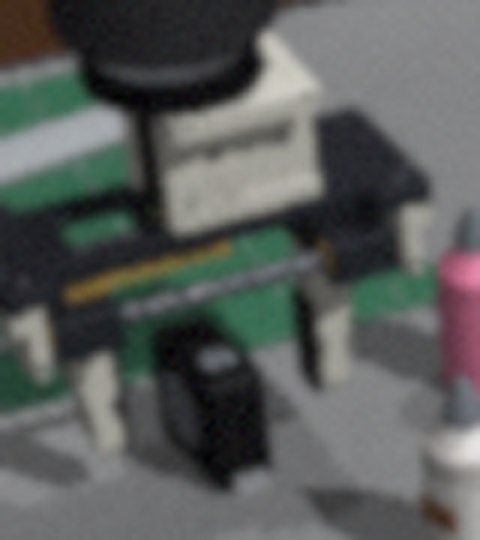

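jog_arm --plan '[[[1,0,0,0.001,0,0,0],[1,0,0,0.002,0,0,0],[1,0,0,0.003,0,0,0],[1,0,0,0.0035,0,0,0],[1,0,0,0.004,0,0,0],[1,0,0,0.004,0,0,0]]]'

```text
clock: 4.55
tool_pos: [0.4978, 0.4026, -0.0013]
orientation: [180.0, -0.0, -87.0]
force: [-0.2, -0.3, -0.1]
opening: 0.0876
gripper_force: 0.0
```

There's no contact at -1.3 mm, so the fingertips really are higher than the TCP reading says. Creeping further.

jog_arm --plan '[[[1,0,0,0.002,0,0,0],[1,0,0,0.004,0,0,0],[1,0,0,0.006,0,0,0],[1,0,0,0.007,0,0,0],[1,0,0,0.007,0,0,0]]]'

```text
clock: 5.18
tool_pos: [0.4978, 0.4026, -0.0084]
orientation: [180.0, -0.0, -87.0]
force: [0.2, -0.3, 0.7]
opening: 0.0876
gripper_force: 0.0
```

jog_arm --plan '[[[1,0,0,0.002,0,0,0],[1,0,0,0.004,0,0,0],[1,0,0,0.005,0,0,0],[1,0,0,0.006,0,0,0],[1,0,0,0.006,0,0,0]]]'

```text
clock: 5.8
tool_pos: [0.4978, 0.4026, -0.0143]
orientation: [180.0, -0.0, -87.0]
force: [-0.7, -0.0, -0.8]
opening: 0.0872
gripper_force: 0.0
```

jog_arm --plan '[[[1,0,0,0.001,0,0,0],[1,0,0,0.002,0,0,0],[1,0,0,0.0025,0,0,0],[1,0,0,0.003,0,0,0],[1,0,0,0.003,0,0,0]]]'

```text
clock: 6.42
tool_pos: [0.4978, 0.4026, -0.0173]
orientation: [180.0, -0.0, -87.0]
force: [-1.5, -0.2, -0.4]
opening: 0.0879
gripper_force: 0.0
```

jog_arm --plan '[[[1,0,0,0.0005,0,0,0],[1,0,0,0.001,0,0,0],[1,0,0,0.0015,0,0,0],[1,0,0,0.002,0,0,0],[1,0,0,0.002,0,0,0]]]'

```text
clock: 7.05
tool_pos: [0.4978, 0.4025, -0.0193]
orientation: [180.0, -0.0, -87.0]
force: [-0.5, 0.1, 0.3]
opening: 0.088
gripper_force: 0.0
```

```bash
python3 -c "
from h import *
go()"
```

```text
now 7.05 [497.8 402.5 -19.3] [180.  -0. -87.] open 0.088 grip 0.0 q [ 56.  30. -18.   0. -43. -53.] F [-0.5  0.1  0.3]
```

There's still no contact at -19.3. The images put the offset at about 21 mm, so I'll use true tip height = reading + 21. Raising to about 20 mm true tip height, then gripping the measure.

jog_arm --plan '[[[1,0,0,-0.01,0,0,0],[1,0,0,-0.019,0,0,0],[1,0,0,-0.019,0,0,0],[0.2,0,0,-0.019,0,0,0],[0.2,0,0,-0.019,0,0,0],[0.2,0,0,-0.019,0,0,0],[0.2,0,0,-0.019,0,0,0],[0.2,0,0,-0.019,0,0,0],[0.2,0,0,-0.019,0,0,0],[0.2,0,0,-0.019,0,0,0]]]'

```text
clock: 8.3
tool_pos: [0.4978, 0.4026, -0.0003]
orientation: [180.0, -0.0, -87.0]
force: [-0.9, 0.1, -0.2]
opening: 0.0301
gripper_force: 29.2
```

jog_arm --plan '[[[0.2,0,0,-0.008,0,0,0],[0.2,0,0,-0.02,0,0,0],[0.2,0,0,-0.04,0,0,0],[0.2,0,0,-0.065,0,0,0],[0.2,0,0,-0.09,0,0,0],[0.2,0,0,-0.115,0,0,0],[0.2,0,0,-0.13,0,0,0],[0.2,0,0,-0.13,0,0,0]]]'

```text
clock: 9.3
tool_pos: [0.4982, 0.4032, 0.1312]
orientation: [-179.9, 0.1, -87.0]
force: [0.4, 1.0, -1.2]
opening: 0.0306
gripper_force: 29.3
```

```bash
python3 -c "
from h import *
go((610,-87,130,-87.5),(610,-87,4,-87.5))
b=snap('side')['image'][70:190,170:280,::-1];a=snap('top')['image'][220:320,60:180,::-1]
k=lambda i:cv2.resize(i,(400,400*i.shape[0]//i.shape[1]),interpolation=cv2.INTER_CUBIC)
A=k(a);B=k(b);c=np.zeros((max(len(A),len(B)),800,3),np.uint8);c[:len(A),:400]=A;c[:len(B),400:]=B
cv2.imwrite('pics/m7.png',c)"
```

```text
now 9.3 [498.2 403.2 131.2] [-1.799e+02  1.000e-01 -8.700e+01] open 0.0306 grip 29.3 q [ 56.  20. -10.   0. -60. -53.] F [ 0.4  1.  -1.2]
(610, -87, 130, -87.5) shift [ 4.954e-01 -8.600e-02  3.000e-04] turn [-0.1  0.1  0.5]
(610, -87, 4, -87.5) shift [ 0.4956 -0.0858  0.1263] turn [-0.1  0.1  0.5]
```

View pics/m7.png

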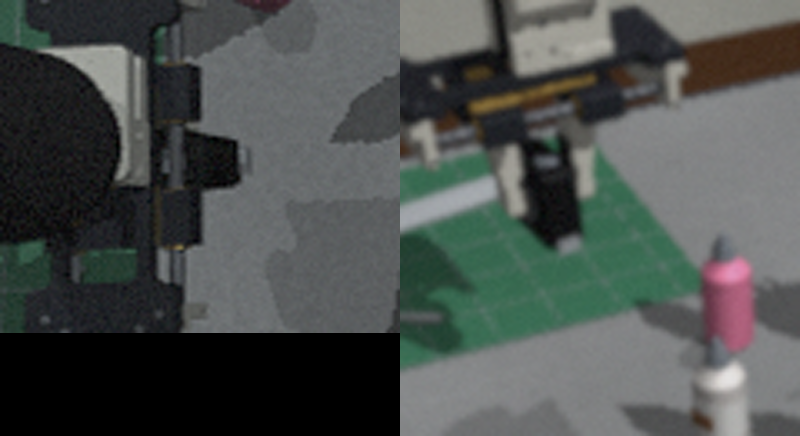

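```bash
cat >> h.py <<'E'
def tri(t,a,s,b):
    M=[]
    for c,p in((t,a),(s,b)):
        P=np.hstack([c['R'],np.array(c['t'])[:,None]]);x=(p[0]-c['cx'])/c['f'];y=(p[1]-c['cy'])/c['f']
        M+=[x*P[2]-P[0],y*P[2]-P[1]]
    M=np.array(M);X=np.linalg.lstsq(M[:,:3],-M[:,3],rcond=None)[0];return X.round(3),np.round(np.array(proj(t,X))-a,1)
E
python3 -c "
from h import *
s=snap('side');t=snap('top')
print('hook',tri(t,(134.4,268),s,(216.2,136.8)))
print('before hook',tri(t,(110+179/4,185+345/4),s,(140+405/5,90+450/5)))"
```

```text
hook (array([0.5  , 0.37 , 0.137]), array([-0.1,  0.3]))
before hook (array([0.499, 0.372, 0.004]), array([-0.1,  0.3]))
```

The hook moved straight up (y 0.370, z 0.137), so the lateral calibration is fine. Carrying to the far bay of tray2.

jog_arm --plan '[[[0.2,0.015,-0.0026,0,0,0,0],[0.2,0.045,-0.0078,0,0,0,0],[0.2,0.085,-0.015,0,0,0,0],[0.2,0.13,-0.0225,0,0,0,0],[0.2,0.175,-0.03,0,0,0,0],[0.2,0.22,-0.038,0,0,0,0],[0.2,0.265,-0.046,0,0,0,0],[0.2,0.31,-0.054,0,0,0,0],[0.2,0.355,-0.0615,0,0,0,0],[0.2,0.4,-0.0695,0,0,0,0],[0.2,0.44,-0.0765,0,0,0,0],[0.2,0.47,-0.0815,0,0,0,0],[0.2,0.487,-0.0845,0,0,0,0],[0.2,0.4955,-0.086,0,0,0,0.5],[0.2,0.4955,-0.086,0,0,0,0.5],[0.2,0.4955,-0.086,0,0,0,0.5],[0.2,0.4955,-0.086,0,0,0,0.5]]]'

```text
clock: 11.62
tool_pos: [0.6096, -0.0869, 0.1299]
orientation: [-180.0, 0.0, -87.4]
force: [-0.3, 0.8, -1.6]
opening: 0.0302
gripper_force: 29.3
```

```bash
python3 -c "
from h import *
go((610,-87,20,-87.5),(610,-87,4,-87.5))"
```

```text
now 11.625 [609.6 -86.9 129.9] [-180.     0.   -87.4] open 0.0302 grip 29.3 q [ 10.  18. -13.  -0. -59.  -7.] F [-0.3  0.8 -1.6]
(610, -87, 20, -87.5) shift [ 1.000e-04 -4.000e-04  1.099e-01] turn [-0.   0.   0.1]
(610, -87, 4, -87.5) shift [ 1.000e-04 -4.000e-04  1.259e-01] turn [-0.   0.   0.1]
```

jog_arm --plan '[[[0.2,0,0,0.01,0,0,0],[0.2,0,0,0.03,0,0,0],[0.2,0,0,0.055,0,0,0],[0.2,0,0,0.08,0,0,0],[0.2,0,0,0.1,0,0,0],[0.2,0,0,0.113,0,0,0],[0.2,0,0,0.12,0,0,0],[0.2,0,0,0.122,0,0,0],[0.2,0,0,0.122,0,0,0]]]'

```text
clock: 12.75
tool_pos: [0.61, -0.0877, 0.0082]
orientation: [-180.0, 0.0, -87.5]
force: [0.4, 0.2, -1.2]
opening: 0.0304
gripper_force: 29.3
```

jog_arm --plan '[[[0.2,0,0,0.001,0,0,0],[0.2,0,0,0.002,0,0,0],[0.2,0,0,0.003,0,0,0],[0.2,0,0,0.003,0,0,0]]]'

```text
clock: 13.25
tool_pos: [0.6095, -0.0878, 0.0047]
orientation: [180.0, -0.0, -87.5]
force: [0.4, -0.9, -1.7]
opening: 0.0304
gripper_force: 29.3
```

jog_arm --plan '[[[0.2,0,0,0.0005,0,0,0],[0.2,0,0,0.001,0,0,0],[0.2,0,0,0.0015,0,0,0],[0.2,0,0,0.0015,0,0,0]]]'

```text
clock: 13.75
tool_pos: [0.6096, -0.0877, 0.0037]
orientation: [-180.0, -0.0, -87.5]
force: [-0.9, 0.5, 4.0]
opening: 0.0302
gripper_force: 29.3
```

The measure is seated on the floor. Releasing and going up.

jog_arm --plan '[[[0.5,0,0,0,0,0,0],[0.7,0,0,0,0,0,0],[0.7,0,0,0,0,0,0],[0.7,0,0,0,0,0,0],[0.7,0,0,-0.02,0,0,0],[0.7,0,0,-0.06,0,0,0],[1,0,0,-0.11,0,0,0],[1,0,0,-0.11,0,0,0]]]'

```text
clock: 14.75
tool_pos: [0.6126, -0.0876, 0.1179]
orientation: [-179.5, -0.0, -87.5]
force: [-0.9, 0.4, -0.1]
opening: 0.0762
gripper_force: 0.0
```

```bash
python3 -c "
from h import *
go((419,277,110,-9.5),(419,277,-5,-9.5))"
```

```text
now 14.75 [612.6 -87.6 117.9] [-179.5   -0.   -87.5] open 0.0762 grip 0.0 q [ 10.  19. -14.   0. -57.  -7.] F [-0.9  0.4 -0.1]
(419, 277, 110, -9.5) shift [-0.3728  0.1773  0.0065] turn [ -0.4  -0.3 -78. ]
(419, 277, -5, -9.5) shift [-0.3728  0.1783  0.1215] turn [ -0.4  -0.3 -78. ]
```

jog_arm --plan '[[[1,-0.045,0.021,0,0,0,-10],[1,-0.095,0.045,0,0,0,-20],[1,-0.145,0.068,0,0,0,-30],[1,-0.195,0.092,0,0,0,-40],[1,-0.245,0.115,0,0,0,-50],[1,-0.295,0.139,0,0,0,-60],[1,-0.34,0.16,0,0,0,-70],[1,-0.373,0.175,0,0,0,-78],[1,-0.373,0.175,0,0,0,-78],[1,-0.373,0.175,0,0,0,-78],[1,-0.373,0.175,0,0,0,-78]]]'

```text
clock: 16.12
tool_pos: [0.4187, 0.2764, 0.113]
orientation: [180.0, 0.0, -9.6]
force: [-0.2, 0.6, -0.1]
opening: 0.0879
gripper_force: 0.0
```

```bash
python3 -c "
from h import *
go((419,277,-5,-9.5))"
```

```text
now 16.125 [418.7 276.4 113. ] [180.    0.   -9.6] open 0.0879 grip 0.0 q [ 56.   9. -28.  -0. -53.  24.] F [-0.2  0.6 -0.1]
(419, 277, -5, -9.5) shift [ 0.0002 -0.0007  0.118 ] turn [ 0.   0.  -0.1]
```

jog_arm --plan '[[[1,0,0,0.04,0,0,0],[1,0,0,0.075,0,0,0],[1,0,0,0.1,0,0,0],[1,0,0,0.113,0,0,0],[1,0,0,0.1185,0,0,0],[1,0,0,0.1185,0,0,0],[0.3,0,0,0.1185,0,0,0],[0.3,0,0,0.1185,0,0,0],[0.3,0,0,0.1185,0,0,0],[0.3,0,0,0.1185,0,0,0],[0.3,0,0,0.1185,0,0,0],[0.3,0,0,0.1185,0,0,0],[0.3,0,0,0.1185,0,0,0]]]'

```text
clock: 17.75
tool_pos: [0.4186, 0.2774, -0.0052]
orientation: [-180.0, -0.0, -9.5]
force: [0.4, 0.4, 0.8]
opening: 0.0356
gripper_force: 29.9
```

jog_arm --plan '[[[0.3,0,0,-0.006,0,0,0],[0.3,0,0,-0.018,0,0,0],[0.3,0,0,-0.035,0,0,0],[0.3,0,0,-0.06,0,0,0],[0.3,0,0,-0.085,0,0,0],[0.3,0,0,-0.1,0,0,0],[0.3,0,0,-0.11,0,0,0],[0.3,0,0,-0.11,0,0,0],[0.3,0,0,-0.11,0,0,0]]]'

```text
clock: 18.88
tool_pos: [0.4181, 0.2769, 0.104]
orientation: [179.9, 0.0, -9.5]
force: [-0.4, 0.2, -1.6]
opening: 0.0358
gripper_force: 29.9
```

```bash
python3 -c "
from h import *
go((520,-91,105,-87.5))
s=snap('side');t=snap('top')
# green screen of the laser: centroid in both views
for c,box in((t,(150,250,250,360)),(s,(150,250,100,230))):
    h=cv2.cvtColor(c['image'],cv2.COLOR_RGB2HSV);m=cv2.inRange(h,(45,90,40),(85,255,255));
    n,l,st,ce=cv2.connectedComponentsWithStats(m);print([(st[i].tolist(),ce[i].round(1).tolist()) for i in range(1,n) if 15<st[i][4]<400])"
```

```text
now 18.875 [418.1 276.9 104. ] [179.9   0.   -9.5] open 0.0358 grip 29.9 q [ 56.  10. -29.  -0. -52.  25.] F [-0.4  0.2 -1.6]
(520, -91, 105, -87.5) shift [ 0.1614  0.346  -0.0007] turn [ 0.1 -0.  78. ]
[([0, 208, 21, 10, 177], [10.3, 212.9]), ([23, 209, 20, 10, 180], [32.7, 213.0]), ([45, 209, 20, 10, 184], [54.4, 213.2]), ([67, 209, 20, 10, 186], [76.5, 213.2]), ([89, 209, 21, 10, 185], [98.6, 213.1]), ([0, 220, 20, 20, 254], [11.1, 226.9]), ([21, 220, 21, 20, 377], [31.3, 229.2]), ([44, 220, 21, 20, 385], [53.6, 229.3]), ([66, 220, 21, 20, 387], [75.7, 229.5]), ([88, 220, 21, 20, 392], [97.8, 229.5]), ([12, 241, 7, 21, 89], [15.6, 249.1]), ([20, 241, 21, 21, 392], [30.0, 250.8]), ([42, 241, 22, 21, 378], [52.3, 251.0]), ([65, 242, 21, 20, 373], [74.6, 251.0]), ([87, 242, 21, 20, 387], [96.8, 251.2]), ([19, 263, 21, 21, 394], [28.8, 272.6]), ([41, 263, 21, 21, 396], [51.1, 272.5]), ([63, 263, 22, 20, 355], [73.2, 271.4]), ([86, 263, 21, 18, 360], [95.8, 271.4]), ([19, 285, 20, 22, 350], [28.7, 295.1]), ([40, 285, 16, 15, 96], [44.9, 289.8]), ([0, 286, 3, 20, 39], [0.6, 297.7]), ([178, 289, 11, 7, 44], [182.2, 291.5]), ([0, 308, 6, 21, 99], [2.0, 318.6]), ([22, 308, 14, 21, 191], [27.8, 316.6]), ([0, 330, 9, 22, 169], [3.6, 340.8]), ([25, 330, 10, 20, 112], [29.0, 338.0]), ([0, 353, 12, 22, 226], [4.9, 363.3]), ([0, 376, 9, 11, 54], [2.6, 379.4]), ([92, 385, 9, 12, 61], [97.3, 392.1]), ([83, 399, 18, 10, 143], [92.7, 403.8])]
[]
```

The laser is held (opening 35.8 mm, load 1.6 N). Carrying it to the near bay of tray2 while turning.

jog_arm --plan '[[[0.3,0.004,0.0085,0,0,0,2],[0.3,0.013,0.028,0,0,0,7],[0.3,0.027,0.058,0,0,0,14],[0.3,0.042,0.09,0,0,0,21],[0.3,0.057,0.122,0,0,0,28],[0.3,0.072,0.154,0,0,0,35],[0.3,0.087,0.186,0,0,0,42],[0.3,0.102,0.218,0,0,0,49],[0.3,0.117,0.25,0,0,0,56],[0.3,0.132,0.282,0,0,0,63],[0.3,0.146,0.312,0,0,0,70],[0.3,0.156,0.334,0,0,0,75],[0.3,0.1614,0.346,0,0,0,78],[0.3,0.1614,0.346,0,0,0,78],[0.3,0.1614,0.346,0,0,0,78],[0.3,0.1614,0.346,0,0,0,78]]]'

```text
clock: 20.98
tool_pos: [0.5204, -0.09, 0.1048]
orientation: [-180.0, 0.0, -87.4]
force: [-0.9, -0.0, -1.9]
opening: 0.0352
gripper_force: 29.9
```

```bash
python3 -c "
from h import *
go((520,-91,-1,-87.5))"
```

```text
now 20.975 [520.4 -90.  104.8] [-180.     0.   -87.4] open 0.0352 grip 29.9 q [ 11.  12. -26.  -0. -53.  -9.] F [-0.9 -0.  -1.9]
(520, -91, -1, -87.5) shift [0.001  0.0005 0.1058] turn [-0.   0.   0.1]
```

jog_arm --plan '[[[0.3,0.001,0.0005,0.01,0,0,0],[0.3,0.001,0.0005,0.03,0,0,0],[0.3,0.001,0.0005,0.055,0,0,0],[0.3,0.001,0.0005,0.078,0,0,0],[0.3,0.001,0.0005,0.094,0,0,0],[0.3,0.001,0.0005,0.101,0,0,0],[0.3,0.001,0.0005,0.103,0,0,0],[0.3,0.001,0.0005,0.104,0,0,0],[0.3,0.001,0.0005,0.104,0,0,0]]]'

```text
clock: 22.1
tool_pos: [0.5205, -0.0915, 0.0013]
orientation: [-179.9, 0.0, -87.5]
force: [-0.1, -0.6, -2.2]
opening: 0.0358
gripper_force: 29.9
```

jog_arm --plan '[[[0.3,0,0,0.0005,0,0,0],[0.3,0,0,0.001,0,0,0],[0.3,0,0,0.0015,0,0,0],[0.3,0,0,0.002,0,0,0],[0.3,0,0,0.002,0,0,0]]]'

```text
clock: 22.72
tool_pos: [0.5201, -0.0916, -0.0012]
orientation: [-180.0, -0.0, -87.5]
force: [-0.5, -0.4, 0.3]
opening: 0.0357
gripper_force: 29.9
```

jog_arm --plan '[[[0.45,0,0,0,0,0,0],[0.5,0,0,0,0,0,0],[0.5,0,0,0,0,0,0],[0.5,0,0,-0.005,0,0,0],[0.5,0,0,-0.03,0,0,0],[0.5,0,0,-0.08,0,0,0],[1,0,0,-0.13,0,0,0],[1,0,0,-0.13,0,0,0],[1,0,0,-0.13,0,0,0],[1,0,0,-0.13,0,0,0]]]'

```text
clock: 23.98
tool_pos: [0.5192, -0.0917, 0.1276]
orientation: [179.9, -0.0, -87.5]
force: [-0.0, 0.5, -0.1]
opening: 0.078
gripper_force: 0.0
```

```bash
python3 -c "
from h import *
go((568,280,130,-30))
t=snap('top')
h=cv2.cvtColor(t['image'],cv2.COLOR_RGB2HSV);m=cv2.inRange(h,(45,90,40),(85,255,255));m[:,:300]=0
n,l,st,ce=cv2.connectedComponentsWithStats(m);print([(st[i].tolist(),ray(t,*ce[i],.032).round(3)) for i in range(1,n) if 15<st[i][4]<400])"
```

```text
now 23.975 [519.2 -91.7 127.6] [179.9  -0.  -87.5] open 0.078 grip 0.0 q [ 11.  10. -24.  -0. -56.  -9.] F [-0.   0.5 -0.1]
(568, 280, 130, -30) shift [-0.3692 -0.0649 -0.0025] turn [  0.1   0.1 -57.5]
[]
```

jog_arm --plan '[[[1,-0.05,-0.009,0,0,0,-8],[1,-0.105,-0.018,0,0,0,-16],[1,-0.16,-0.028,0,0,0,-25],[1,-0.215,-0.038,0,0,0,-34],[1,-0.27,-0.047,0,0,0,-43],[1,-0.325,-0.057,0,0,0,-51],[1,-0.369,-0.065,0,0,0,-57.5],[1,-0.369,-0.065,0,0,0,-57.5],[1,-0.369,-0.065,0,0,0,-57.5],[1,-0.369,-0.065,0,0,0,-57.5]]]'

```text
clock: 25.28
tool_pos: [0.5688, 0.2788, 0.1284]
orientation: [179.9, 0.0, -30.1]
force: [0.4, -1.1, -0.1]
opening: 0.0871
gripper_force: 0.0
```

```bash
python3 -c "
from h import *
go((568,280,13,-30))
t=snap('top')
h=cv2.cvtColor(t['image'],cv2.COLOR_RGB2HSV);m=cv2.inRange(h,(45,90,40),(85,255,255));m[:,:300]=0
n,l,st,ce=cv2.connectedComponentsWithStats(m);print([(st[i].tolist(),ray(t,*ce[i],.032).round(3)) for i in range(1,n) if 15<st[i][4]<400])"
```

```text
now 25.275 [568.8 278.8 128.4] [179.9   0.  -30.1] open 0.0871 grip 0.0 q [ 44.  20. -11.  -0. -60.  16.] F [ 0.4 -1.1 -0.1]
(568, 280, 13, -30) shift [-0.0012 -0.0008  0.1154] turn [ 0.1  0.  -0.1]
[([365, 257, 13, 10, 110], array([ 0.52 , -0.119,  0.032]))]
```

jog_arm --plan '[[[1,-0.001,-0.001,0.03,0,0,0],[1,-0.001,-0.001,0.06,0,0,0],[1,-0.001,-0.001,0.09,0,0,0],[1,-0.001,-0.001,0.107,0,0,0],[1,-0.001,-0.001,0.113,0,0,0],[1,-0.001,-0.001,0.113,0,0,0],[0.3,-0.001,-0.001,0.113,0,0,0],[0.3,-0.001,-0.001,0.113,0,0,0],[0.3,-0.001,-0.001,0.113,0,0,0],[0.3,-0.001,-0.001,0.113,0,0,0],[0.3,-0.001,-0.001,0.113,0,0,0],[0.3,-0.001,-0.001,0.113,0,0,0],[0.3,-0.001,-0.001,0.113,0,0,0]]]'

```text
clock: 26.95
tool_pos: [0.5687, 0.2813, 0.0158]
orientation: [-180.0, -0.0, -30.0]
force: [0.3, 1.0, -0.4]
opening: 0.0375
gripper_force: 30.0
```

jog_arm --plan '[[[0.3,0,0,-0.006,0,0,0],[0.3,0,0,-0.018,0,0,0],[0.3,0,0,-0.035,0,0,0],[0.3,0,0,-0.06,0,0,0],[0.3,0,0,-0.085,0,0,0],[0.3,0,0,-0.105,0,0,0],[0.3,0,0,-0.117,0,0,0],[0.3,0,0,-0.12,0,0,0],[0.3,0,0,-0.12,0,0,0],[0.3,0,0,-0.12,0,0,0]]]'

```text
clock: 28.2
tool_pos: [0.5682, 0.2809, 0.1348]
orientation: [179.9, 0.0, -30.0]
force: [-0.7, -0.1, -1.1]
opening: 0.0371
gripper_force: 30.0
```

```bash
python3 -c "
from h import *
go((648,93,135,-30),(648,93,20,-30))"
```

```text
now 28.2 [568.2 280.9 134.8] [179.9   0.  -30. ] open 0.0371 grip 30.0 q [ 44.  20. -10.  -0. -60.  16.] F [-0.7 -0.1 -1.1]
(648, 93, 135, -30) shift [ 1.631e-01  1.227e-01 -1.000e-04] turn [ 0.1  0.  -0. ]
(648, 93, 20, -30) shift [0.1632 0.1226 0.1149] turn [ 0.1  0.  -0. ]
```

jog_arm --plan '[[[0.3,0.008,0.006,0,0,0,0],[0.3,0.025,0.019,0,0,0,0],[0.3,0.05,0.0375,0,0,0,0],[0.3,0.078,0.0585,0,0,0,0],[0.3,0.106,0.08,0,0,0,0],[0.3,0.134,0.1005,0,0,0,0],[0.3,0.153,0.115,0,0,0,0],[0.3,0.163,0.1225,0,0,0,0],[0.3,0.163,0.1225,0,0,0,0],[0.3,0.163,0.1225,0.01,0,0,0],[0.3,0.163,0.1225,0.03,0,0,0],[0.3,0.163,0.1225,0.055,0,0,0],[0.3,0.163,0.1225,0.08,0,0,0],[0.3,0.163,0.1225,0.1,0,0,0],[0.3,0.163,0.1225,0.108,0,0,0],[0.3,0.163,0.1225,0.111,0,0,0],[0.3,0.163,0.1225,0.112,0,0,0],[0.3,0.163,0.1225,0.112,0,0,0]]]'

```text
clock: 30.45
tool_pos: [0.6489, 0.0938, 0.0245]
orientation: [-179.9, -0.0, -30.0]
force: [0.5, 0.0, -0.2]
opening: 0.0369
gripper_force: 30.0
```

jog_arm --plan '[[[0.3,0,0,0.0005,0,0,0],[0.3,0,0,0.0012,0,0,0],[0.3,0,0,0.002,0,0,0],[0.3,0,0,0.0028,0,0,0],[0.3,0,0,0.0028,0,0,0]]]'

```text
clock: 31.08
tool_pos: [0.6484, 0.0936, 0.0208]
orientation: [180.0, 0.0, -30.0]
force: [0.1, 0.2, -0.5]
opening: 0.0374
gripper_force: 30.0
```

jog_arm --plan '[[[0.3,0,0,0.0005,0,0,0],[0.3,0,0,0.001,0,0,0],[0.3,0,0,0.0013,0,0,0],[0.3,0,0,0.0013,0,0,0]]]'

```text
clock: 31.58
tool_pos: [0.6486, 0.0936, 0.0198]
orientation: [-180.0, -0.0, -30.0]
force: [0.0, -0.8, 0.1]
opening: 0.037
gripper_force: 30.0
```

jog_arm --plan '[[[0.5,0,0,0,0,0,0],[0.75,0,0,0,0,0,0],[0.75,0,0,0,0,0,0],[0.75,0,0,0,0,0,0],[0.75,0,0,-0.02,0,0,0],[0.75,0,0,-0.06,0,0,0],[1,0,0,-0.11,0,0,0],[1,0,0,-0.14,0,0,0],[1,0,0,-0.14,0,0,0],[1,0,0,-0.14,0,0,0]]]'

```text
clock: 32.83
tool_pos: [0.648, 0.0936, 0.1591]
orientation: [180.0, 0.0, -30.0]
force: [0.3, -0.5, -0.0]
opening: 0.0874
gripper_force: 0.0
```

```bash
python3 -c "
from h import *
go((413,-274,130,-40),(472,-406,130,-40))
t=snap('top');s=snap('side')
# weight/tape refine: circle fits
g=cv2.cvtColor(t['image'],cv2.COLOR_RGB2HSV)
m=cv2.inRange(g,(12,50,110),(32,160,255));m[:270]=0;m[310:]=0;m[:,:480]=0;m[:,516:]=0
c=max(cv2.findContours(m,0,2)[0],key=cv2.contourArea);(x,y),r=cv2.minEnclosingCircle(c);print('tape',x,y,r,ray(t,x,y,.038).round(3))
w=t['image'][292:328,424:460].max(2);m=(w>110).astype(np.uint8);c=max(cv2.findContours(m,0,2)[0],key=cv2.contourArea);(x,y),r=cv2.minEnclosingCircle(c);print('weight',x+424,y+292,r,ray(t,x+424,y+292,.04).round(3))
w=s['image'][350:400,280:325].max(2);print(np.percentile(w,[5,25,50,75,95]))
m=(w>115).astype(np.uint8);c=max(cv2.findContours(m,0,2)[0],key=cv2.contourArea);print(cv2.boundingRect(c))
"
```

```text
now 32.825 [648.   93.6 159.1] [180.   0. -30.] open 0.0874 grip 0.0 q [ 25.  20.  -6.  -0. -64.  35.] F [ 0.3 -0.5 -0. ]
(413, -274, 130, -40) shift [-0.0195  0.4358  0.0292] turn [ 0.  0. 10.]
(472, -406, 130, -40) shift [0.0976 0.5206 0.0292] turn [ 0.  0. 10.]
tape 498.1436767578125 282.46551513671875 12.671298027038574 [ 0.472 -0.404  0.038]
weight 441.5 309.5 24.748836517333984 [ 0.413 -0.274  0.04 ]
[ 80. 116. 140. 143. 177.]
(0, 0, 45, 50)
```

```bash
python3 -c "
from h import *
go((413,-274,100,-66))"
```

```text
now 32.925 [647.8  93.4 158.3] [ 1.799e+02  1.000e-01 -3.000e+01] open 0.0876 grip 0.0 q [ 25.  20.  -6.  -0. -64.  35.] F [ 0.3 -0.8  0.2]
(413, -274, 100, -66) shift [-0.0194  0.4355  0.059 ] turn [ 0.1  0.1 36. ]
```

jog_arm --plan '[[[1,-0.002,0.05,0,0,0,4],[1,-0.0045,0.1,0,0,0,9],[1,-0.007,0.155,0.005,0,0,13],[1,-0.0095,0.21,0.015,0,0,18],[1,-0.012,0.265,0.025,0,0,23],[1,-0.0145,0.32,0.035,0,0,28],[1,-0.017,0.375,0.045,0,0,33],[1,-0.0195,0.42,0.055,0,0,36],[1,-0.0195,0.436,0.059,0,0,36],[1,-0.0195,0.436,0.059,0,0,36],[1,-0.0195,0.436,0.059,0,0,36],[1,-0.0195,0.436,0.059,0,0,36]]]'

```text
clock: 34.42
tool_pos: [0.4144, -0.2735, 0.1008]
orientation: [-180.0, -0.0, -65.9]
force: [0.4, -0.1, 0.1]
opening: 0.0876
gripper_force: 0.0
```

```bash
python3 -c "
from h import *
go((413,-274,-4,-66))
t=snap('top')
print(t['image'][285:330,415:465].max(2)[::5,::4])"
```

```text
now 34.425 [ 414.4 -273.5  100.8] [-180.    -0.   -65.9] open 0.0876 grip 0.0 q [-11.   9. -30.   0. -51.  35.] F [ 0.4 -0.1  0.1]
(413, -274, -4, -66) shift [-1.000e-04  1.500e-03  1.048e-01] turn [-0.  -0.   0.1]
[[ 91  87  89  79  86  87  72 161 157  53  81  82  74]
 [ 88  84  87  87  90  90  79 100 164  59  88  83  86]
 [ 90  85  88  86  88  88  74 164 163  71  87  87  90]
 [ 76  80  84  80  81  86  60 155 144  83  87  84  89]
 [ 74  70  80  75  82  75 106 148 105  82  83  81  83]
 [ 76  78  76  76  72  74 139 146  53  76  83  81  79]
 [ 75  77  76  75  68  70 136 138  40  72  74  70  72]
 [ 80  78  81  68  65  67 128 120  60  67  67  62  62]
 [ 79  78  78  66  46 113  60  55  59  61  63  60  60]]
```

jog_arm --plan '[[[1,0,0.001,0.03,0,0,0],[1,0,0.001,0.06,0,0,0],[1,0,0.001,0.085,0,0,0],[1,0,0.001,0.1,0,0,0],[1,0,0.001,0.105,0,0,0],[1,0,0.001,0.105,0,0,0],[0.4,0,0.001,0.105,0,0,0],[0.4,0,0.001,0.105,0,0,0],[0.4,0,0.001,0.105,0,0,0],[0.4,0,0.001,0.105,0,0,0],[0.4,0,0.001,0.105,0,0,0],[0.4,0,0.001,0.105,0,0,0]]]'

```text
clock: 35.98
tool_pos: [0.4129, -0.2746, -0.0042]
orientation: [-180.0, -0.0, -66.0]
force: [0.1, -0.5, 1.5]
opening: 0.0473
gripper_force: 30.0
```

jog_arm --plan '[[[0.4,0,0,-0.004,0,0,0],[0.4,0,0,-0.012,0,0,0],[0.4,0,0,-0.025,0,0,0],[0.4,0,0,-0.045,0,0,0],[0.4,0,0,-0.065,0,0,0],[0.4,0,0,-0.085,0,0,0],[0.4,0,0,-0.1,0,0,0],[0.4,0,0,-0.105,0,0,0],[0.4,0,0,-0.105,0,0,0],[0.4,0,0,-0.105,0,0,0]]]'

```text
clock: 37.22
tool_pos: [0.4121, -0.2744, 0.0999]
orientation: [179.9, 0.1, -66.0]
force: [0.6, -0.8, -5.4]
opening: 0.0472
gripper_force: 30.0
```

```bash
python3 -c "
from h import *
go((558,101,100,-6),(558,101,0,-6))"
```

```text
now 37.225 [ 412.1 -274.4   99.9] [ 1.799e+02  1.000e-01 -6.600e+01] open 0.0472 grip 30.0 q [-11.   9. -30.  -0. -51.  35.] F [ 0.6 -0.8 -5.4]
(558, 101, 100, -6) shift [-2.837e-01 -2.859e-01 -1.000e-04] turn [  0.    0.1 -60. ]
(558, 101, 0, -6) shift [-0.2836 -0.286   0.0999] turn [  0.    0.1 -60. ]
```

jog_arm --plan '[[[0.4,-0.006,-0.006,0,0,0,-1],[0.4,-0.02,-0.02,0,0,0,-4],[0.4,-0.04,-0.0403,0,0,0,-8],[0.4,-0.063,-0.0635,0,0,0,-13],[0.4,-0.086,-0.0867,0,0,0,-18],[0.4,-0.109,-0.11,0,0,0,-23],[0.4,-0.132,-0.133,0,0,0,-28],[0.4,-0.155,-0.156,0,0,0,-33],[0.4,-0.178,-0.179,0,0,0,-38],[0.4,-0.201,-0.2025,0,0,0,-43],[0.4,-0.224,-0.2257,0,0,0,-48],[0.4,-0.245,-0.247,0,0,0,-52],[0.4,-0.263,-0.265,0,0,0,-56],[0.4,-0.276,-0.278,0,0,0,-59],[0.4,-0.2825,-0.285,0,0,0,-60],[0.4,-0.284,-0.286,0,0,0,-60],[0.4,-0.284,-0.286,0,0,0,-60],[0.4,-0.284,-0.286,0,0,0,-60]]]'

```text
clock: 39.48
tool_pos: [0.5582, 0.1005, 0.1007]
orientation: [180.0, 0.0, -6.1]
force: [0.5, -0.6, -5.0]
opening: 0.0475
gripper_force: 30.0
```

```bash
python3 -c "
from h import *
go((558,101,3,-6),(558,101,0,-6))"
```

```text
now 39.475 [558.2 100.5 100.7] [180.    0.   -6.1] open 0.0475 grip 30.0 q [ 30.  16. -21.  -0. -53.  54.] F [ 0.5 -0.6 -5. ]
(558, 101, 3, -6) shift [-0.0002 -0.0005  0.0977] turn [ 0.   0.  -0.1]
(558, 101, 0, -6) shift [-0.0002 -0.0005  0.1007] turn [ 0.   0.  -0.1]
```

jog_arm --plan '[[[0.4,0,0,0.01,0,0,0],[0.4,0,0,0.03,0,0,0],[0.4,0,0,0.055,0,0,0],[0.4,0,0,0.078,0,0,0],[0.4,0,0,0.091,0,0,0],[0.4,0,0,0.096,0,0,0],[0.4,0,0,0.098,0,0,0],[0.4,0,0,0.098,0,0,0],[0.4,0,0,0.099,0,0,0],[0.4,0,0,0.1,0,0,0],[0.4,0,0,0.1,0,0,0]]]'

```text
clock: 40.85
tool_pos: [0.5584, 0.1011, 0.0007]
orientation: [-180.0, -0.0, -6.0]
force: [0.3, -0.9, -5.5]
opening: 0.0472
gripper_force: 30.0
```

jog_arm --plan '[[[0.4,0,0,0.0005,0,0,0],[0.4,0,0,0.001,0,0,0],[0.4,0,0,0.0014,0,0,0],[0.4,0,0,0.0014,0,0,0]]]'

```text
clock: 41.35
tool_pos: [0.5586, 0.1012, -0.0002]
orientation: [-180.0, -0.0, -6.0]
force: [-3.7, -0.2, 4.6]
opening: 0.0472
gripper_force: 30.0
```

jog_arm --plan '[[[0.6,0,0,0,0,0,0],[0.75,0,0,0,0,0,0],[0.75,0,0,0,0,0,0],[0.75,0,0,0,0,0,0],[0.75,0,0,-0.02,0,0,0],[0.75,0,0,-0.06,0,0,0],[1,0,0,-0.11,0,0,0],[1,0,0,-0.11,0,0,0],[1,0,0,-0.11,0,0,0],[1,0,0,-0.11,0,0,0]]]'

```text
clock: 42.6
tool_pos: [0.5577, 0.1009, 0.1081]
orientation: [179.9, 0.1, -6.0]
force: [0.2, -0.6, -0.9]
opening: 0.0872
gripper_force: 0.0
```

```bash
python3 -c "
from h import *
go((472,-405,105,-66))"
```

```text
now 42.6 [557.7 100.9 108.1] [ 1.799e+02  1.000e-01 -6.000e+00] open 0.0872 grip 0.0 q [ 30.  15. -20.  -0. -54.  54.] F [ 0.2 -0.6 -0.9]
(472, -405, 105, -66) shift [-0.0322  0.512   0.0037] turn [ 0.1  0.1 60. ]
```

jog_arm --plan '[[[1,-0.003,0.05,0,0,0,6],[1,-0.0065,0.105,0,0,0,13],[1,-0.01,0.16,0,0,0,20],[1,-0.0135,0.215,0,0,0,27],[1,-0.017,0.27,0,0,0,34],[1,-0.0205,0.325,0,0,0,41],[1,-0.024,0.38,0,0,0,48],[1,-0.0275,0.435,0,0,0,54],[1,-0.031,0.485,0,0,0,60],[1,-0.032,0.512,0.004,0,0,60],[1,-0.032,0.512,0.004,0,0,60],[1,-0.032,0.512,0.004,0,0,60],[1,-0.032,0.512,0.004,0,0,60]]]'

```text
clock: 44.22
tool_pos: [0.4732, -0.4038, 0.1051]
orientation: [180.0, 0.0, -65.9]
force: [0.3, -0.0, -0.3]
opening: 0.0874
gripper_force: 0.0
```

```bash
python3 -c "
from h import *
go((472,-405,-4,-66))"
```

```text
now 44.225 [ 473.2 -403.8  105.1] [180.    0.  -65.9] open 0.0874 grip 0.0 q [-23.  20. -14.  -0. -56.  47.] F [ 0.3 -0.  -0.3]
(472, -405, -4, -66) shift [0.0006 0.0016 0.1091] turn [0.  0.  0.1]
```

jog_arm --plan '[[[1,0.0005,0.001,0.03,0,0,0],[1,0.0005,0.001,0.06,0,0,0],[1,0.0005,0.001,0.08,0,0,0],[1,0.0005,0.001,0.1,0,0,0],[1,0.0005,0.001,0.109,0,0,0],[1,0.0005,0.001,0.109,0,0,0],[0.5,0.0005,0.001,0.109,0,0,0],[0.5,0.0005,0.001,0.109,0,0,0],[0.5,0.0005,0.001,0.109,0,0,0],[0.5,0.0005,0.001,0.109,0,0,0],[0.5,0.0005,0.001,0.109,0,0,0],[0.5,0.0005,0.001,0.109,0,0,0]]]'

```text
clock: 45.72
tool_pos: [0.4725, -0.4057, -0.0033]
orientation: [-180.0, -0.0, -66.0]
force: [-1.3, 0.6, 5.2]
opening: 0.0571
gripper_force: 30.0
```

jog_arm --plan '[[[0.5,0,0,-0.004,0,0,0],[0.5,0,0,-0.012,0,0,0],[0.5,0,0,-0.025,0,0,0],[0.5,0,0,-0.045,0,0,0],[0.5,0,0,-0.07,0,0,0],[0.5,0,0,-0.09,0,0,0],[0.5,0,0,-0.105,0,0,0],[0.5,0,0,-0.11,0,0,0],[0.5,0,0,-0.11,0,0,0],[0.5,0,0,-0.11,0,0,0]]]'

```text
clock: 46.98
tool_pos: [0.4718, -0.4052, 0.1054]
orientation: [180.0, 0.1, -66.0]
force: [0.6, 1.0, -0.5]
opening: 0.0568
gripper_force: 30.0
```

```bash
python3 -c "
from h import *
go((468,109,106,-6))
t=snap('top')['image'][180:380,420:640,::-1];s=snap('side')['image'][250:450,270:490,::-1]
cv2.imwrite('pics/m8.png',cv2.resize(np.hstack([t,s]),(800,364),interpolation=cv2.INTER_CUBIC))"
```

```text
now 46.975 [ 471.8 -405.2  105.4] [ 1.8e+02  1.0e-01 -6.6e+01] open 0.0568 grip 30.0 q [-23.  20. -14.  -0. -56.  47.] F [ 0.6  1.  -0.5]
(468, 109, 106, -6) shift [-4.714e-01 -2.055e-01 -2.000e-04] turn [  0.    0.1 -60. ]
```

View pics/m8.png

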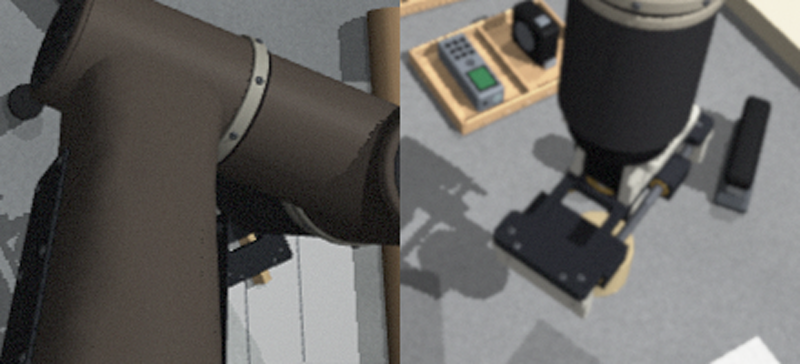

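The tape roll is in the gripper (beige at m8 (610,260)). The laser and measure sit flat in tray2. Carrying to the near bay of tray3.

jog_arm --plan '[[[0.5,-0.01,-0.0044,0,0,0,-1],[0.5,-0.03,-0.013,0,0,0,-4],[0.5,-0.06,-0.026,0,0,0,-8],[0.5,-0.095,-0.0415,0,0,0,-12],[0.5,-0.13,-0.0567,0,0,0,-17],[0.5,-0.165,-0.072,0,0,0,-21],[0.5,-0.2,-0.087,0,0,0,-26],[0.5,-0.235,-0.1025,0,0,0,-30],[0.5,-0.27,-0.1177,0,0,0,-34],[0.5,-0.305,-0.133,0,0,0,-39],[0.5,-0.34,-0.148,0,0,0,-43],[0.5,-0.375,-0.1635,0,0,0,-48],[0.5,-0.41,-0.1787,0,0,0,-52],[0.5,-0.44,-0.192,0,0,0,-56],[0.5,-0.46,-0.2005,0,0,0,-59],[0.5,-0.47,-0.205,0,0,0,-60],[0.5,-0.4714,-0.2055,0,0,0,-60],[0.5,-0.4714,-0.2055,0,0,0,-60],[0.5,-0.4714,-0.2055,0,0,0,-60]]]'

```text
clock: 49.45
tool_pos: [0.4683, 0.108, 0.1062]
orientation: [180.0, 0.0, -6.1]
force: [-0.5, 0.1, -0.3]
opening: 0.057
gripper_force: 30.0
```

```bash
python3 -c "
from h import *
go((468,109,0.5,-6))"
```

```text
now 49.45 [468.3 108.  106.2] [180.    0.   -6.1] open 0.057 grip 30.0 q [ 37.   7. -31.  -0. -52.  47.] F [-0.5  0.1 -0.3]
(468, 109, 0.5, -6) shift [-0.0004 -0.0009  0.1057] turn [ 0.   0.  -0.1]
```

jog_arm --plan '[[[0.5,0,0,0.01,0,0,0],[0.5,0,0,0.03,0,0,0],[0.5,0,0,0.055,0,0,0],[0.5,0,0,0.08,0,0,0],[0.5,0,0,0.094,0,0,0],[0.5,0,0,0.1,0,0,0],[0.5,0,0,0.102,0,0,0],[0.5,0,0,0.103,0,0,0],[0.5,0,0,0.1035,0,0,0],[0.5,0,0,0.1035,0,0,0]]]'

```text
clock: 50.7
tool_pos: [0.4686, 0.1089, 0.0031]
orientation: [-180.0, -0.0, -6.0]
force: [-0.2, -0.2, -0.5]
opening: 0.0569
gripper_force: 30.0
```

jog_arm --plan '[[[0.5,0,0,0.0005,0,0,0],[0.5,0,0,0.001,0,0,0],[0.5,0,0,0.0015,0,0,0],[0.5,0,0,0.0015,0,0,0]]]'

```text
clock: 51.2
tool_pos: [0.4683, 0.1086, 0.0012]
orientation: [180.0, 0.0, -6.0]
force: [-0.4, 0.3, 0.3]
opening: 0.0569
gripper_force: 30.0
```

jog_arm --plan '[[[0.5,0,0,0.0005,0,0,0],[0.5,0,0,0.001,0,0,0],[0.5,0,0,0.001,0,0,0]]]'

```text
clock: 51.58
tool_pos: [0.4684, 0.1087, 0.0006]
orientation: [180.0, -0.0, -6.0]
force: [-2.5, 0.3, 5.2]
opening: 0.0568
gripper_force: 30.0
```

Seated. Releasing and withdrawing.

jog_arm --plan '[[[0.7,0,0,0,0,0,0],[0.82,0,0,0,0,0,0],[0.82,0,0,0,0,0,0],[0.82,0,0,0,0,0,0],[0.82,0,0,-0.02,0,0,0],[0.82,0,0,-0.06,0,0,0],[0.82,0,0,-0.12,0,0,0],[0.82,0,0,-0.16,0,0,0],[0.82,0,0,-0.16,0,0,0],[0.82,0,-0.06,-0.16,0,0,0],[0.82,0,-0.12,-0.16,0,0,0],[0.82,0,-0.18,-0.16,0,0,0],[0.82,0,-0.24,-0.16,0,0,0],[0.82,0,-0.3,-0.16,0,0,0],[0.82,0,-0.3,-0.16,0,0,0],[0.82,0,-0.3,-0.16,0,0,0],[0.82,0,-0.3,-0.16,0,0,0]]]'

```text
clock: 53.7
tool_pos: [0.4997, 0.4059, 0.1599]
orientation: [180.0, 0.0, -6.1]
force: [-0.6, 0.9, 1.1]
opening: 0.0718
gripper_force: 0.0
```

```bash
python3 -c "
from h import *
go()
t=snap('top')['image'][140:340,230:450,::-1];s=snap('side')['image'][150:350,210:430,::-1]
cv2.imwrite('pics/m9.png',cv2.resize(np.hstack([t,s]),(800,364),interpolation=cv2.INTER_CUBIC))"
```

```text
now 53.7 [499.7 405.9 159.9] [180.    0.   -6.1] open 0.0718 grip 0.0 q [ 56.  19.  -7.  -0. -64.  28.] F [-0.6  0.9  1.1]
```

View pics/m9.png

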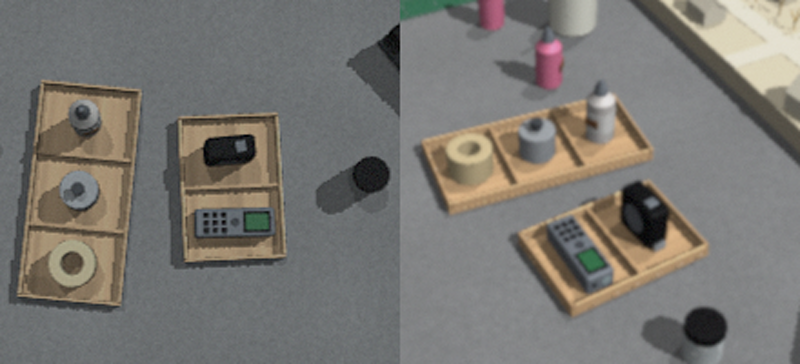

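All five things stand upright, one to a bay. In m9 the bottle is at (84,117), the weight at (79,189), the tape at (72,263), the measure at (229,150) and the laser at (234,222). The pin jar looks unmoved. Handing in.

```bash
python3 -c "
from plant import ctrl
print(ctrl.close_job())"
```

```text
the job is handed in; nothing more can be done
None
```

Both kits are made up and the job is handed in: bottle, weight and tape roll in the three-bay tray, tape measure and laser meter in the two-bay tray, each upright in its own bay in the last picture; the hand-in call gave no verdict.

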